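Close the balance's draught lid and tare it

ROBOT

A 6-joint arm with a two-finger parallel gripper is mounted at the origin on the work surface. World frame = base frame: x ahead of the robot, y to its left, z up, the work surface at z = 0. Lengths are in m, angles in rad, forces in N, time in s.
With the tool pointing down it reaches from about 0.35 to 0.875 m from the base axis. Payload 4.2 kg.
Tool frame: the origin (TCP) lies at the very end of the fingers, on their centre line; the grasp point (between the pads) lies 19 mm behind it; y points along the fingers, z is the direction in which the jaws open and shut, and the axes are right-handed (so a half turn about y gives the same grasp; the last joint's range is limited). The gripper opens to 85 mm and grips with 20 to 120 N. Pads are 22 mm wide; open, the fingers measure 114 mm over their backs; the gripper's body (76 mm by 85 mm) begins 54 mm behind the grasp point. The pads swing forward as they close: fully open they stand 13 mm farther back than shut.
Start: joints at [1.48, 0.385, 0.008, 0, -1.194, -0.259], TCP at [0.214, 0.587, 0.231] pointing down, gripper open.
Joint ranges: [-3.14, 3.14], [-1.21, 2.06], [-1.07, 1.41], [-3.16, 2.05], [-2.99, -0.16], [-3.1, 3.1]. Speed limits (rad/s): [2.79, 2.79, 3.14, 3.14, 3.14, 3.14].

INTERFACE

Orientations are given as a rotation vector (axis times angle).
In Python, from rig import ctrl gives the robot as it stands. The module is installed in compiled form; this text tells all that it offers.
- The arm moves only by the tool step_arm, never from a script. Its argument "motion" is a list of rows, each an object of numbers: "tx", "ty", "tz": the shift along the tool's x, y, z in m; "wx", "wy", "wz": the turn, a rotation vector about the tool's x, y, z in degrees; "hand": the opening, from -1 (shut) to 1 (fully open). A call has 1 to 12 rows; each row is the pose to reach, as a shift and turn from the pose measured when the call began, along the tool's axes at that moment; what a row does not reach only later rows make up. A row lasts 1/12 s, in which the tool goes at most 41.7 mm and 7.16 degrees, less where a joint would pass 70% of its speed; a pose out of reach is approached as far as the arm can. A call with a gripper value outside its range is refused whole. The fingers move at their own pace and stop on an object; "force" is the grip in N (left out, the last holds). Time passes only in rows, so rows that repeat a pose let the fingers close. It gives the time, the measured TCP pose, the force and the opening at its end, in the units of the state.
- ctrl.read_state(): the state, without advancing time (a new reading comes with each control period).
- ctrl.snapshot(name): name is "scene" or "top" or "wrist"; returns a dict with "frame" (420x560x3 uint8, red, green, blue), "depth" (420x560 float32, m along the optical axis (not along the pixel's ray), 0 where there is no reading), "camera_matrix" (3x3 intrinsics, pixels), "R" (3x3) and "t" (3): a world point X has camera coordinates R X + t; the wrist camera has in their place "hand_eye" (4x4, takes a point from camera to tool coordinates, whose origin is the TCP and whose axes are the tool frame's). Camera axes: x right, y down, z forward; pixel columns grow to the right and rows downward; lengths in m; the calibration is good to about 2 mm. A picture is of the moment at which its call begins: read the wrist's pose just before it.
- ctrl.job_done(): hands the job in, once; it reports no verdict.
Trained networks look in a picture, given as the dict that the camera call returned (one of the last four; its "shot" number tells which), for a name from the list of things; names that differ only in an ending like _2 or _b are one class to them, and where a whole thing is asked for, a point or a joint stands for the part that bears it (a point fixed in the world has none). Each returns a list of dicts, best first, with "conf" (0 to 1); they miss things now and then, are a little off and sometimes report something else, mostly with a low value. They report only what shows in the picture. A call takes as long as a camera call.
- ctrl.recognise(picture, query): "position" ([x, y, z] in m, in world coordinates, good to about 4 mm: the middle of the surface that is visible of it).
- ctrl.mark_of(picture, query): "position" ([x, y, z] in m, in world coordinates, good to about 4 mm: a listed point, or the origin of a listed thing).
The state is a dict: "time": time; "joint_positions": joint angles; "joint_vel": joint speeds; "effort": joint torques, N m; "ee_pos": TCP position; "tool_rot": TCP orientation; "ft_force": force on the tool from outside, world axes, zero at the start; "wrist_torque": the same for the moment, N m; "opening": opening from 0.0 (shut) to 1.0 (fully open).
Only numpy, scipy, OpenCV 4.12 (cv2) and the standard library are available. Lean on these libraries where they do the work, as an engineer would, in place of code of your own. Each camera call takes 0.05 s, during which the arm holds its last target. There are 200 camera calls.

TASK

The balance has to be zeroed with the empty dish on its pan: push the sliding lid of the draught shield towards the front until it is fully shut against its stop, and only then reach a fingertip into the right-hand well of the front panel (right as seen from the front; it holds the wide bar-shaped key), press the sunken tare key right down and let it come up again. Nothing is to be picked up: do not lift the lid, do not press the round power key in the left-hand well, and leave the dish and everything else on the bench where they are.

Things in the scene. Friction and masses are not known exactly. Their poses are not given: they have to be found in the camera images.
- balance: White balance fixed to the bench, 300 mm deep (x), 200 wide (y). Origin: under its middle, at bench level; +x from its front to its back, +y its left; the front (-x) faces the robot. Front panel: 60 mm high, x -150 to -45 mm, a well on each side of the display. Behind it a clear draught shield round the pan (x -45 to 85, y +-66) and a column to x 150, with rails on top at 125 mm (lips 133 mm).
- lid: Clear lid, 130 (x) by 128 (y) by 5 mm, 0.2 to 0.4 kg, white strips at front and rear edges, black bar handle. Lies loose on the shield's rails, held by friction only (1 to 4 N), and slides along the balance's x. Origin: middle of its underside, axes as the balance's. Starts 50 to 85 mm open (towards +x). Shut: origin at x 24, y 0 (2 mm play), z 125 mm in the balance's frame, front edge at the stop.
- lid_handle (a point): Centre of the lid's black bar handle: 10 mm thick (x), 50 mm long (y), 16 mm tall, standing on the lid's upper face, 45 mm ahead (-x) of the lid's origin and 13 mm above its underside. Its foot is 130 mm and its top 146 mm above the bench. With the lid shut it is at x -21 mm in the balance's frame.
- tare (a joint): Travel of the tare key in m: 0 at rest, 0.005 fully down; pressed straight down against a spring (1.5 N to start, 5 N fully down), springs back when released.
- tare_top (a point): Middle of the top face of the tare key, a grey bar-shaped key 28 (x) by 38 mm (y) in the right-hand well, at x -115, y -58 mm in the balance's frame. The well is centred on it: 42 (x) by 48 mm (y) wide, 27 mm deep, its rim 60 mm above the bench. At rest the key's face lies 14 mm below the rim, 46 mm above the bench.
- power (a joint): Travel of the power key in m: 0 at rest, 0.005 fully down. Not to be pressed.
- power_top (a point): Middle of the top face of the power key, a grey round key 24 mm across in the left-hand well (x -115, y +58 mm in the balance's frame), same well and depth as the tare key.
- dish: Small white porcelain dish, 60 mm across and 24 mm tall, standing on the balance's pan (pan top 69 mm above the bench), inside the shield. Origin: middle of its underside. Must stay there.
- jar: Brown jar with white cap, 58 mm across, 85 mm tall, standing on the bench to the right of the balance. Origin: middle of its underside. Bystander.
- beaker: Clear glass beaker, 68 mm across, 90 mm tall, standing on the bench to the left of the balance. Origin: middle of its underside. Bystander.
- spatula: Thin steel lab spatula, 180 mm long, 11 mm wide, lying on the bench to the right of the balance. Origin: on the bench at about its middle; x along its length. Bystander.
- pen: Blue ball pen, 140 mm long, lying on the bench to the left of the balance. Origin: on the bench near its middle; x along its length. Bystander.
- mortar: White porcelain mortar, 120 mm across, 75 mm tall, on the right of the bench. Origin: middle of its underside. Bystander.
- pestle: White porcelain pestle, 140 mm long, 34 mm thick, lying on the bench near the mortar. Origin: on the bench under its middle; x along its length. Bystander.
- tongs: Dark steel crucible tongs, about 220 mm long, lying on the left of the bench. Origin: on the bench near their middle; x along their length. Bystander.

How it is judged:
On the way, in this order (a step that is already met when the one before it is completed fails the run):
1. the lid has been slid shut against its front stop (x of lid in the frame of balance below 0.028 m and value of joint tare below 0.001 m), for 0.2 s.
2. the tare key is pressed down in its well with the lid shut (value of joint tare above 0.0035 m and x of lid in the frame of balance below 0.028 m), for 0.1 s.
At the end, for the whole second after the job is handed in: The lid lies flat on its rails and shut to within 4 mm of its front stop, the tare key has been pressed at least 3.5 of its 5 mm with the lid shut and has sprung back, the power key is up, the dish is on the pan within 8 mm of where it was, and no bystander has moved more than 20 mm (all of step 1 and horizontal distance between dish and balance below 0.04 m and z of lid in the frame of balance between 0.122 and 0.128 m and value of joint power below 0.001 m and linear speed of each of lid, dish below 0.01 m/s and distance of dish from where it was at the start of the episode below 0.008 m and distance of each of jar, beaker, spatula, pen, mortar, pestle, tongs from where it was at the start of the episode below 0.02 m); the robot touches nothing.
It fails at once if the tare key was pressed (over 2 mm) while the lid stood open by more than 8 mm (value of joint tare above 0.002 m and x of lid in the frame of balance above 0.032 m).
It fails at once if the power key was pressed (over 2 mm) (value of joint power above 0.002 m).
It fails at once if the lid was lifted or tipped (over 8 mm off its rails, or over 0.1 rad) (z of lid in the frame of balance above 0.133 m or angle between lid's own z axis and vertical above 0.1 rad).
It fails at once if the dish was lifted, knocked or shifted by more than 8 mm (distance of dish from where it was at the start of the episode above 0.008 m or angle between dish's own z axis and vertical above 0.3 rad).
It fails at once if a bystander was moved by more than 20 mm (distance of any of jar, beaker, spatula, pen, mortar, pestle, tongs from where it was at the start of the episode above 0.02 m).
It also fails if it takes over 40 s, if anything falls off the work surface, if the arm or the gripper's body presses on something with over 40 N, if the wrist force passes 120 N, or if a joint passes its speed limit or range.

## Working session

There is one attempt and no reset: what is moved stays moved. The work goes in short steps, Python scripts to look and compute and a tool call to move; the robot and the scene stay as the last step left them, time stands still between calls to the robot, and variables do not carry over. Pictures are saved under pics/ and viewed, about 8 in all and at most 12, crops included, and the job is handed in when it is done.

Besides the shell and the picture viewer there is one more tool, called after "Call:" as name([rows], argument=value, ...), one row to a line, values as JSON. step_arm: Moves the arm, as the interface text tells. Its arguments: {"type":"object","properties":{"motion":{"type":"array","items":{"type":"object","properties":{"tx":{"type":"number"},"ty":{"type":"number"},"tz":{"type":"number"},"wx":{"type":"number"},"wy":{"type":"number"},"wz":{"type":"number"},"hand":{"type":"number"}}}},"force":{"type":"number"}},"required":["motion"]}

```bash
mkdir -p pics; cat > h.py <<'E'
import numpy as np, cv2
from scipy.spatial.transform import Rotation as Ro
from rig import ctrl
np.set_printoptions(precision=4,suppress=True)
def save(p,n): cv2.imwrite('pics/'+n+'.png',cv2.cvtColor(p['frame'],cv2.COLOR_RGB2BGR))
def state():
    s=ctrl.read_state(); R=Ro.from_rotvec(s['tool_rot']).as_matrix()
    print('t',s['time'],'p',np.array(s['ee_pos']),'F',np.array(s['ft_force']),'op',s['opening'],'q',np.array(s['joint_positions'])); print(R)
    return s,R
def px(p,X):
    c=p['R']@np.array(X)+p['t']; u=p['camera_matrix']@c; return u[:2]/u[2]
E
python3 - <<'E'
from h import *
state()
for c in ('scene','top'):
    p=ctrl.snapshot(c); save(p,c+'0')
    for q in ('balance','lid','lid_handle','tare_top','power_top','dish','jar','beaker'):
        r=ctrl.mark_of(p,q)
        for d in r[:2]: print(c,q,round(d['conf'],2),np.array(d['position']),px(p,d['position']))
E
```

```text
t 0.0 p [0.214  0.5866 0.2302] F [ 0.4686 -0.1398 -0.4212] op 1.002171271629968 q [ 1.4796  0.3856  0.0066 -0.0005 -1.194  -0.2586]
[[-0.9394 -0.0007 -0.3429]
 [ 0.3429 -0.0022 -0.9394]
 [-0.0001 -1.      0.0023]]
scene balance 0.64 [0.5626 0.0929 0.0005] [310.4979 250.3214]
scene lid 0.84 [0.6384 0.0615 0.1258] [290.3044 234.1424]
scene lid_handle 0.59 [0.5974 0.0766 0.1392] [301.9533 224.2118]
scene tare_top 0.46 [0.4366 0.074  0.0474] [324.1657 214.4201]
scene power_top 0.61 [0.472  0.1859 0.0462] [350.6268 233.7885]
scene jar 0.6 [ 0.6015 -0.1205  0.0015] [248.8012 232.6975]
scene beaker 0.91 [ 0.6885  0.2349 -0.0015] [333.1638 298.5013]
top balance 0.75 [0.562  0.0945 0.0026] [237.7226 208.5763]
top balance 0.46 [ 0.5477 -0.5113 -0.001 ] [438.6781 218.4026]
top lid 0.78 [0.6383 0.0636 0.1248] [246.2231 178.1338]
top lid_handle 0.97 [0.5966 0.0769 0.1407] [240.3964 192.7918]
top tare_top 0.47 [0.4345 0.0725 0.0506] [242.7157 252.3915]
top power_top 0.58 [0.4775 0.1835 0.0448] [204.5129 236.3667]
top dish 0.54 [0.5824 0.0866 0.0699] [238.7479 200.0713]
top jar 0.57 [ 0.6023 -0.1249  0.0008] [311.3986 197.0454]
top jar 0.17 [ 0.4508 -0.048  -0.0012] [284.5867 247.054 ]
top beaker 0.86 [ 0.6887  0.23   -0.0007] [193.7778 165.3204]
```

View pics/top0.png

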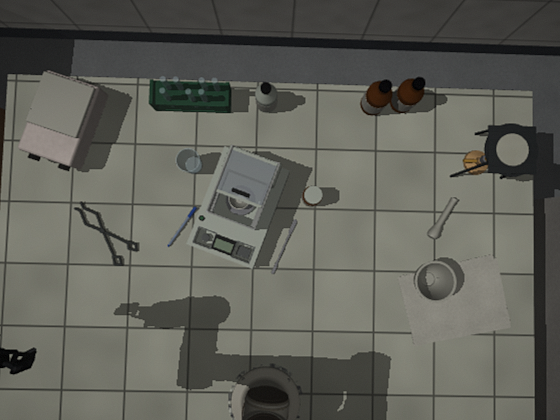

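View pics/scene0.png

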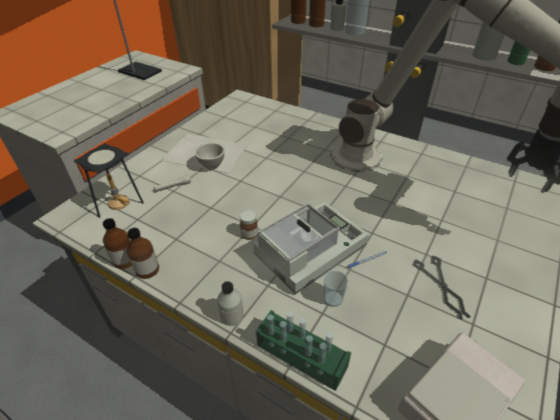

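The top view shows the handle near (241,191), the display near (222,243) and the wells either side of it. This agrees with the network points, which give a balance yaw of about -0.335 rad and the lid about 58 mm open. The tool is already nearly aligned, so I'll move to above and behind the handle.

Call:
step_arm([
  {"tx":-0.04,"tz":0.025,"hand":-1},
  {"tx":-0.075,"tz":0.046,"hand":-1},
  {"tx":-0.11,"tz":0.067,"hand":-1},
  {"tx":-0.145,"tz":0.089,"hand":-1},
  {"tx":-0.18,"tz":0.11,"hand":-1},
  {"tx":-0.215,"tz":0.132,"hand":-1},
  {"tx":-0.25,"tz":0.153,"hand":-1},
  {"tx":-0.285,"tz":0.175,"hand":-1},
  {"tx":-0.32,"tz":0.197,"hand":-1},
  {"tx":-0.355,"tz":0.218,"hand":-1},
  {"tx":-0.39,"tz":0.24,"hand":-1},
  {"tx":-0.42,"tz":0.259,"hand":-1},
])

```text
validation failed for argument at $.mo...
```

```bash
python3 - <<'E'
from h import *
s,R=state(); t=np.array([.625,.067,.24])
print(R.T@(t-s['ee_pos']))
E
```

```text
t 0.9 p [0.2142 0.5871 0.2313] F [-0.0418  0.5422 -0.778 ] op 0.9996613932757861 q [ 1.4796  0.3847  0.0079 -0.     -1.194  -0.2586]
[[-0.9394 -0.     -0.3427]
 [ 0.3427  0.     -0.9394]
 [ 0.     -1.     -0.    ]]
[-0.5642 -0.0087  0.3478]
```

Call:
step_arm([
  {"tx":-0.03,"ty":0.0,"tz":0.018,"wx":0.0,"wy":0.0,"wz":0.0,"hand":-1.0},
])

```text
time: 0.98
ee_pos: [0.2343, 0.5631, 0.2306]
tool_rot: [-0.355, -2.036, 2.032]
ft_force: [1.6, 0.9, -0.2]
opening: 0.883
```

Call:
step_arm([
  {"tx":-0.03,"ty":0.0,"tz":0.02,"wx":0,"wy":0,"wz":0,"hand":-1},
  {"tx":-0.065,"ty":0.0,"tz":0.04,"wx":0,"wy":0,"wz":0,"hand":-1},
  {"tx":-0.1,"ty":0.0,"tz":0.062,"wx":0,"wy":0,"wz":0,"hand":-1},
  {"tx":-0.135,"ty":0.0,"tz":0.083,"wx":0,"wy":0,"wz":0,"hand":-1},
  {"tx":-0.17,"ty":0.0,"tz":0.105,"wx":0,"wy":0,"wz":0,"hand":-1},
  {"tx":-0.205,"ty":0.0,"tz":0.127,"wx":0,"wy":0,"wz":0,"hand":-1},
  {"tx":-0.24,"ty":-0.01,"tz":0.148,"wx":0,"wy":0,"wz":0,"hand":-1},
  {"tx":-0.275,"ty":-0.01,"tz":0.17,"wx":0,"wy":0,"wz":0,"hand":-1},
  {"tx":-0.31,"ty":-0.01,"tz":0.192,"wx":0,"wy":0,"wz":0,"hand":-1},
  {"tx":-0.345,"ty":-0.01,"tz":0.213,"wx":0,"wy":0,"wz":0,"hand":-1},
  {"tx":-0.38,"ty":-0.01,"tz":0.235,"wx":0,"wy":0,"wz":0,"hand":-1},
  {"tx":-0.41,"ty":-0.01,"tz":0.253,"wx":0,"wy":0,"wz":0,"hand":-1},
])

```text
time: 1.98
ee_pos: [0.5356, 0.184, 0.2403]
tool_rot: [-0.356, -2.036, 2.032]
ft_force: [0.5, 1.2, -0.3]
opening: 0.003
```

```bash
python3 - <<'E'
from h import *
s,R=state(); t=np.array([.625,.067,.24])
print(R.T@(t-s['ee_pos']))
E
```

```text
t 1.9833 p [0.5356 0.184  0.2403] F [ 0.5479  1.237  -0.28  ] op 0.003316568459734854 q [ 0.6164  0.2781 -0.1253 -0.0011 -1.1657  0.6089]
[[-0.9407  0.0008 -0.3391]
 [ 0.3391  0.0018 -0.9407]
 [-0.0001 -1.     -0.002 ]]
[-0.1237  0.0002  0.0798]
```

Call:
step_arm([
  {"tx":-0.033,"ty":0,"tz":0.02,"wx":0,"wy":0,"wz":0,"hand":-1},
  {"tx":-0.066,"ty":0,"tz":0.042,"wx":0,"wy":0,"wz":0,"hand":-1},
  {"tx":-0.1,"ty":0,"tz":0.064,"wx":0,"wy":0,"wz":0,"hand":-1},
  {"tx":-0.124,"ty":0,"tz":0.08,"wx":0,"wy":0,"wz":0,"hand":-1},
  {"tx":-0.124,"ty":0,"tz":0.08,"wx":0,"wy":0,"wz":0,"hand":-1},
  {"tx":-0.124,"ty":0,"tz":0.08,"wx":0,"wy":0,"wz":0,"hand":-1},
])

```text
time: 2.48
ee_pos: [0.6257, 0.0651, 0.2395]
tool_rot: [-0.358, -2.033, 2.03]
ft_force: [-1.1, 0.9, -0.0]
opening: -0.001
```

```bash
cat >> h.py <<'E'
def wrist(n,qs):
    s,R=state(); p=ctrl.snapshot('wrist'); save(p,n)
    H=np.array(p['hand_eye']); T=np.eye(4); T[:3,:3]=R; T[:3,3]=s['ee_pos']; T=T@H
    p2=dict(camera_matrix=p['camera_matrix'],R=T[:3,:3].T,t=-T[:3,:3].T@T[:3,3])
    for q in qs:
        for d in ctrl.mark_of(p,q)[:2]:
            X=np.array(d['position']); print(q,round(d['conf'],2),X,'px',px(p2,X),'tool',R.T@(X-s['ee_pos']))
    return s,R,p,T
E
python3 - <<'E'
from h import *
wrist('w1',('balance','lid','lid_handle','tare_top','power_top','dish'))
E
```

```text
t 2.4833 p [0.6257 0.0651 0.2395] F [-1.051   0.9233 -0.0294] op -0.0011232948124043221 q [ 0.3597  0.3865  0.0321 -0.0017 -1.216   0.8625]
[[-0.9397 -0.0001 -0.3421]
 [ 0.3421  0.0016 -0.9397]
 [ 0.0007 -1.     -0.0015]]
balance 0.41 [ 0.5984 -0.1214 -0.0016] px [459.4322 128.9619] tool [-0.0383  0.2408  0.1849]
lid 0.91 [0.6384 0.0682 0.1246] px [273.6298 187.2323] tool [-0.011   0.1149 -0.0071]
lid_handle 0.62 [0.5932 0.081  0.1394] px [278.1592 253.158 ] tool [ 0.0359  0.1002 -0.0037]
```

View pics/w1.png

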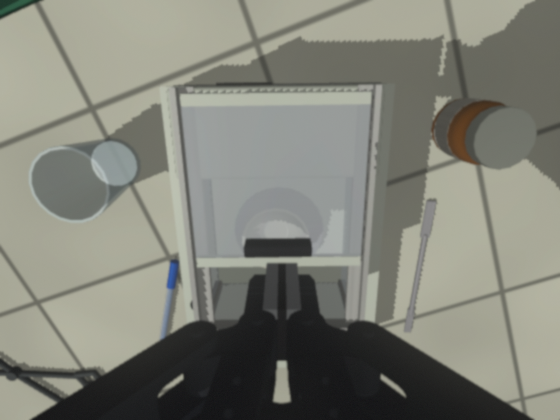

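The wrist view shows the handle centred at about (278,247), just ahead of the shut fingertips. The rails run upright in the picture, so the yaw is aligned. The handle's back face is about 16 mm ahead of the fingers. I'll lower behind it.

Call:
step_arm([
  {"tx":0,"ty":0.03,"tz":-0.002,"wx":0,"wy":0,"wz":0,"hand":-1},
  {"tx":0,"ty":0.06,"tz":-0.002,"wx":0,"wy":0,"wz":0,"hand":-1},
  {"tx":0,"ty":0.085,"tz":-0.002,"wx":0,"wy":0,"wz":0,"hand":-1},
  {"tx":0,"ty":0.095,"tz":-0.002,"wx":0,"wy":0,"wz":0,"hand":-1},
  {"tx":0,"ty":0.101,"tz":-0.002,"wx":0,"wy":0,"wz":0,"hand":-1},
  {"tx":0,"ty":0.101,"tz":-0.002,"wx":0,"wy":0,"wz":0,"hand":-1},
  {"tx":0,"ty":0.101,"tz":-0.002,"wx":0,"wy":0,"wz":0,"hand":-1},
])

```text
time: 3.42
ee_pos: [0.6265, 0.0702, 0.141]
tool_rot: [-0.357, -2.039, 2.033]
ft_force: [-0.4, 0.1, 0.5]
opening: 0.004
```

```bash
python3 - <<'E'
from h import *
wrist('w2',('lid','lid_handle'))
E
```

```text
t 3.4167 p [0.6265 0.0702 0.141 ] F [-0.4033  0.1389  0.5021] op 0.0038962256653399833 q [ 0.3675  0.4645 -0.1031 -0.001  -0.999   0.8603]
[[-0.9416  0.0036 -0.3368]
 [ 0.3368  0.0023 -0.9416]
 [-0.0026 -1.     -0.0034]]
lid 0.87 [0.6365 0.0682 0.1237] px [280.9383 244.6491] tool [-0.0101  0.0174 -0.0014]
```

View pics/w2.png

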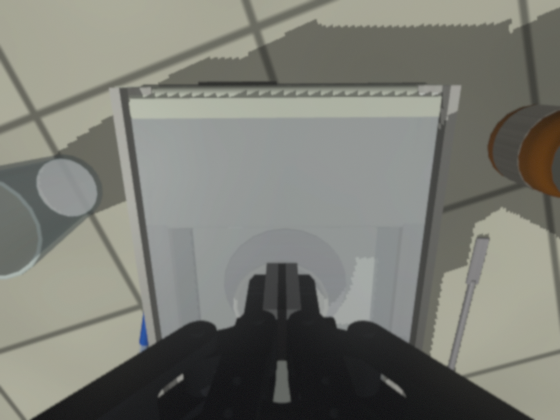

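The fingers are behind the handle, over the lid's centreline, and nothing is touching. I'll lower another 3 mm and push.

Call:
step_arm([
  {"tx":0.0,"ty":0.003,"tz":0,"wx":0,"wy":0,"wz":0,"hand":-1},
  {"tx":0.006,"ty":0.003,"tz":0,"wx":0,"wy":0,"wz":0,"hand":-1},
  {"tx":0.012,"ty":0.003,"tz":0,"wx":0,"wy":0,"wz":0,"hand":-1},
  {"tx":0.016,"ty":0.003,"tz":0,"wx":0,"wy":0,"wz":0,"hand":-1},
  {"tx":0.02,"ty":0.003,"tz":0,"wx":0,"wy":0,"wz":0,"hand":-1},
  {"tx":0.025,"ty":0.003,"tz":0,"wx":0,"wy":0,"wz":0,"hand":-1},
  {"tx":0.03,"ty":0.003,"tz":0,"wx":0,"wy":0,"wz":0,"hand":-1},
  {"tx":0.035,"ty":0.003,"tz":0,"wx":0,"wy":0,"wz":0,"hand":-1},
  {"tx":0.04,"ty":0.003,"tz":0,"wx":0,"wy":0,"wz":0,"hand":-1},
])

```text
time: 4.32
ee_pos: [0.5887, 0.0838, 0.1386]
tool_rot: [-0.359, -2.041, 2.033]
ft_force: [0.2, -1.1, -0.5]
opening: -0.004
```

```bash
cat > lid.py <<'E'
from h import *
s,R=state()
for c in ('top','scene'):
    p=ctrl.snapshot(c)
    b=np.array([.562,.0937]); ax=np.array([.9405,-.3397])
    for q in ('lid','lid_handle','balance'):
        for d in ctrl.mark_of(p,q)[:1]: X=np.array(d['position']); print(c,q,round(d['conf'],2),X,'balx',ax@(X[:2]-b))
print('tcp balx',ax@(np.array(s['ee_pos'])[:2]-b))
E
python3 lid.py
```

```text
t 4.3167 p [0.5887 0.0838 0.1386] F [ 0.1846 -1.0969 -0.54  ] op -0.003534397768514179 q [ 0.4132  0.411  -0.2003 -0.0008 -0.9535  0.8142]
[[-0.9414  0.0053 -0.3371]
 [ 0.3372  0.003  -0.9414]
 [-0.004  -1.     -0.0046]]
top lid 0.9 [0.6168 0.068  0.1233] balx 0.060269689999999966
top lid_handle 0.94 [0.5678 0.0844 0.1372] balx 0.008614109999999923
top balance 0.97 [0.562  0.0941 0.0027] balx -0.00013587999999999917
scene lid 0.67 [0.6146 0.073  0.124 ] balx 0.056502089999999984
scene lid_handle 0.86 [0.5748 0.0866 0.142 ] balx 0.01445026999999993
scene balance 0.7 [ 0.5617  0.0913 -0.0008] balx 0.0005331299999999264
tcp balx 0.02848266849145638
```

The lid is sliding. The handle is at about +12 mm in the balance frame, with about 33 mm left to the stop.

Call:
step_arm([
  {"tx":0.005,"ty":0.0,"tz":0,"wx":0,"wy":0,"wz":0,"hand":-1},
  {"tx":0.01,"ty":0.0,"tz":0,"wx":0,"wy":0,"wz":0,"hand":-1},
  {"tx":0.014,"ty":0.0,"tz":0,"wx":0,"wy":0,"wz":0,"hand":-1},
  {"tx":0.018,"ty":0.0,"tz":0,"wx":0,"wy":0,"wz":0,"hand":-1},
  {"tx":0.022,"ty":0.0,"tz":0,"wx":0,"wy":0,"wz":0,"hand":-1},
  {"tx":0.025,"ty":0.0,"tz":0,"wx":0,"wy":0,"wz":0,"hand":-1},
  {"tx":0.027,"ty":0.0,"tz":0,"wx":0,"wy":0,"wz":0,"hand":-1},
  {"tx":0.028,"ty":0.0,"tz":0,"wx":0,"wy":0,"wz":0,"hand":-1},
])

```text
time: 5.38
ee_pos: [0.5621, 0.0931, 0.1381]
tool_rot: [-0.357, -2.039, 2.032]
ft_force: [0.8, -0.3, -0.5]
opening: 0.005
```

```bash
python3 lid.py
```

```text
t 5.3833 p [0.5621 0.0931 0.1381] F [ 0.7932 -0.2992 -0.475 ] op 0.0046254021108528805 q [ 0.448   0.374  -0.2621 -0.0011 -0.9301  0.7794]
[[-0.9414  0.0038 -0.3372]
 [ 0.3372  0.0028 -0.9414]
 [-0.0027 -1.     -0.0039]]
top lid 0.92 [0.5874 0.0806 0.1272] balx 0.02833876999999998
top lid_handle 0.85 [0.5436 0.0925 0.1363] balx -0.01689756000000008
top balance 0.71 [0.5616 0.0906 0.0027] balx 0.000676869999999939
scene lid 0.65 [0.5892 0.0824 0.1267] balx 0.0294202099999999
scene lid_handle 0.63 [0.5505 0.0974 0.1386] balx -0.01207264000000006
scene balance 0.69 [0.563  0.0905 0.002 ] balx 0.0020275399999998994
tcp balx 0.00029410837817505823
```

Call:
step_arm([
  {"tx":0.001,"ty":0,"tz":0,"wx":0,"wy":0,"wz":0,"hand":-1},
  {"tx":0.002,"ty":0,"tz":0,"wx":0,"wy":0,"wz":0,"hand":-1},
  {"tx":0.003,"ty":0,"tz":0,"wx":0,"wy":0,"wz":0,"hand":-1},
  {"tx":0.003,"ty":0,"tz":0,"wx":0,"wy":0,"wz":0,"hand":-1},
])

```text
time: 6.12
ee_pos: [0.5596, 0.094, 0.138]
tool_rot: [-0.357, -2.039, 2.032]
ft_force: [-0.9, 0.0, 0.3]
opening: -0.002
```

Call:
step_arm([
  {"tx":0.001,"ty":0,"tz":0,"wx":0,"wy":0,"wz":0,"hand":-1},
  {"tx":0.001,"ty":0,"tz":0,"wx":0,"wy":0,"wz":0,"hand":-1},
])

```text
time: 6.28
ee_pos: [0.5588, 0.0944, 0.138]
tool_rot: [-0.358, -2.04, 2.032]
ft_force: [1.6, -0.3, -0.9]
opening: 0.003
```

Call:
step_arm([
  {"tx":0.001,"ty":0,"tz":0,"wx":0,"wy":0,"wz":0,"hand":-1},
  {"tx":0.001,"ty":0,"tz":0,"wx":0,"wy":0,"wz":0,"hand":-1},
])

```text
time: 6.45
ee_pos: [0.5587, 0.0945, 0.1382]
tool_rot: [-0.36, -2.041, 2.033]
ft_force: [4.4, -3.5, -2.3]
opening: 0.004
```

Call:
step_arm([
  {"tx":0.001,"ty":0,"tz":0,"wx":0,"wy":0,"wz":0,"hand":-1},
  {"tx":0.001,"ty":0,"tz":0,"wx":0,"wy":0,"wz":0,"hand":-1},
])

```text
time: 6.62
ee_pos: [0.5586, 0.0946, 0.1384]
tool_rot: [-0.362, -2.042, 2.034]
ft_force: [4.8, -2.7, -3.6]
opening: -0.003
```

```bash
python3 lid.py
```

```text
t 6.6167 p [0.5586 0.0946 0.1384] F [ 4.843  -2.729  -3.5956] op -0.003198795709341324 q [ 0.4545  0.3666 -0.2739  0.0018 -0.9217  0.7715]
[[-0.9415  0.0083 -0.337 ]
 [ 0.337   0.0025 -0.9415]
 [-0.007  -1.     -0.0051]]
top lid 0.67 [0.5851 0.082  0.1284] balx 0.025700039999999907
top lid_handle 0.76 [0.5369 0.0941 0.1351] balx -0.02374243000000001
top balance 0.58 [0.5602 0.0926 0.0039] balx -0.001319230000000021
scene lid 0.75 [0.5859 0.081  0.1287] balx 0.02679213999999993
scene lid_handle 0.68 [0.5465 0.0949 0.1404] balx -0.014985390000000062
scene balance 0.72 [0.5645 0.0904 0.0031] balx 0.0034722599999999536
tcp balx -0.0035125030160567308
```

The lid is against its stop: the commanded motion produced only force, about 6 N, and the lid reads x ≈ 25–26 mm. I'll back off, lift, and go above the tare well.

Call:
step_arm([
  {"tx":-0.008,"ty":0,"tz":0,"wx":0,"wy":0,"wz":0,"hand":-1},
  {"tx":-0.012,"ty":0,"tz":0,"wx":0,"wy":0,"wz":0,"hand":-1},
  {"tx":-0.012,"ty":-0.03,"tz":0,"wx":0,"wy":0,"wz":0,"hand":-1},
  {"tx":-0.012,"ty":-0.06,"tz":0,"wx":0,"wy":0,"wz":0,"hand":-1},
  {"tx":-0.005,"ty":-0.08,"tz":0.005,"wx":0,"wy":0,"wz":0,"hand":-1},
  {"tx":0.025,"ty":-0.08,"tz":0.02,"wx":0,"wy":0,"wz":0,"hand":-1},
  {"tx":0.055,"ty":-0.08,"tz":0.035,"wx":0,"wy":0,"wz":0,"hand":-1},
  {"tx":0.085,"ty":-0.08,"tz":0.05,"wx":0,"wy":0,"wz":0,"hand":-1},
  {"tx":0.112,"ty":-0.08,"tz":0.057,"wx":0,"wy":0,"wz":0,"hand":-1},
  {"tx":0.112,"ty":-0.08,"tz":0.057,"wx":0,"wy":0,"wz":0,"hand":-1},
  {"tx":0.112,"ty":-0.08,"tz":0.057,"wx":0,"wy":0,"wz":0,"hand":-1},
])

```text
time: 7.93
ee_pos: [0.4324, 0.0784, 0.218]
tool_rot: [-0.361, -2.044, 2.034]
ft_force: [0.7, 0.6, 0.9]
opening: 0.001
```

```bash
python3 - <<'E'
from h import *
wrist('w3',('lid','lid_handle','tare_top','power_top','balance'))
E
```

```text
t 7.9333 p [0.4324 0.0784 0.218 ] F [0.7105 0.5985 0.9306] op 0.0007691207855010586 q [ 0.553   0.0703 -0.4473  0.0021 -1.0439  0.6741]
[[-0.9418  0.0088 -0.336 ]
 [ 0.3361  0.0033 -0.9418]
 [-0.0072 -1.     -0.0061]]
lid_handle 0.83 [0.5431 0.0994 0.1391] px [185.1409  60.0339] tool [-0.0967  0.0799 -0.0565]
tare_top 0.69 [0.4334 0.0778 0.0456] px [284.3841 181.3523] tool [0.0001 0.1724 0.0013]
power_top 0.63 [0.4716 0.1835 0.0411] px [161.7296 179.263 ] tool [-0.0004  0.1776 -0.111 ]
balance 0.34 [0.4348 0.0734 0.0447] px [288.4643 178.1058] tool [-0.0027  0.1733  0.005 ]
```

View pics/w3.png

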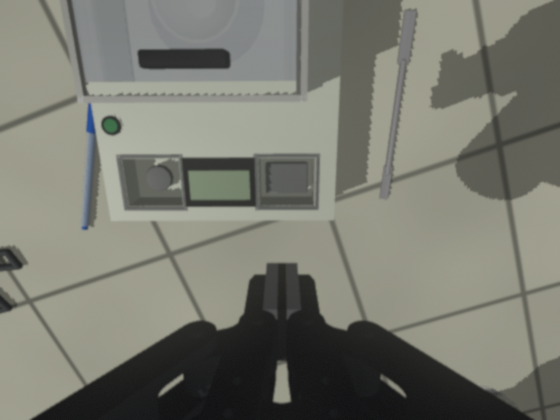

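The well rim spans about x 255–319 and y 153–211 px, and the tare key is near (289,178). The lid is seen shut with its strip at the stop. I'll compute the offset to the rim centre.

```bash
python3 - <<'E'
from h import *
s,R,p,T=wrist('w4',('tare_top',))
K=np.array(p['camera_matrix'])
def ray(u,v,z):
    d=T[:3,:3]@np.linalg.inv(K)@np.array([u,v,1]); o=T[:3,3]; return o+d*(z-o[2])/d[2]
for n,u,v,z in (('rim',287,182,.06),('rimL',255,182,.06),('rimR',319,182,.06),('rimF',287,211,.06),('rimB',287,153,.06),('key',289,179,.046)):
    X=ray(u,v,z); print(n,X,R.T@(X-s['ee_pos']))
    ui,vi=int(u),int(v); print(p['depth'][vi,ui])
E
```

```text
t 8.2333 p [0.434  0.0786 0.217 ] F [ 0.1466  0.0083 -0.9104] op -0.0003659239665836452 q [ 0.5513  0.0751 -0.4448  0.0024 -1.0434  0.6738]
[[-0.9412  0.0075 -0.3377]
 [ 0.3377  0.0021 -0.9413]
 [-0.0063 -1.     -0.0045]]
tare_top 0.94 [0.4355 0.0735 0.0422] px [288.5025 178.4677] tool [-0.002   0.1748  0.0051]
rim [0.4374 0.0745 0.06  ] [-0.0035  0.157   0.0034]
0.3253352
rimL [0.4466 0.1004 0.06  ] [-0.0035  0.1571 -0.0241]
0.30889872
rimR [0.4281 0.0486 0.06  ] [-0.0036  0.1569  0.0309]
0.30978283
rimF [0.4124 0.0832 0.06  ] [0.0229 0.1568 0.0036]
0.31882727
rimB [0.461  0.0661 0.06  ] [-0.0286  0.1572  0.0033]
0.30080232
key [0.4358 0.073  0.046 ] [-0.0025  0.171   0.0054]
0.32334134
```

Call:
step_arm([
  {"tx":-0.002,"ty":0.02,"tz":0.004,"wx":0,"wy":0,"wz":0,"hand":-1},
  {"tx":-0.002,"ty":0.05,"tz":0.004,"wx":0,"wy":0,"wz":0,"hand":-1},
  {"tx":-0.002,"ty":0.08,"tz":0.004,"wx":0,"wy":0,"wz":0,"hand":-1},
  {"tx":-0.002,"ty":0.11,"tz":0.004,"wx":0,"wy":0,"wz":0,"hand":-1},
  {"tx":-0.002,"ty":0.13,"tz":0.004,"wx":0,"wy":0,"wz":0,"hand":-1},
  {"tx":-0.002,"ty":0.142,"tz":0.004,"wx":0,"wy":0,"wz":0,"hand":-1},
  {"tx":-0.002,"ty":0.142,"tz":0.004,"wx":0,"wy":0,"wz":0,"hand":-1},
  {"tx":-0.002,"ty":0.142,"tz":0.004,"wx":0,"wy":0,"wz":0,"hand":-1},
])

```text
time: 9.0
ee_pos: [0.4355, 0.0742, 0.0745]
tool_rot: [-0.36, -2.039, 2.035]
ft_force: [0.7, 0.5, 0.6]
opening: -0.001
```

```bash
python3 - <<'E'
from h import *
s,R,p,T=wrist('w5',('tare_top','lid_handle'))
print(R.T@(np.array([.436,.0745,.046])-s['ee_pos']))
E
```

```text
t 9.0 p [0.4355 0.0742 0.0745] F [0.681  0.4556 0.6438] op -0.0010986743024782412 q [ 0.5405  0.2702 -0.6404  0.0037 -0.6546  0.683 ]
[[-0.9413  0.006  -0.3375]
 [ 0.3375  0.0009 -0.9413]
 [-0.0053 -1.     -0.0029]]
tare_top 0.91 [0.4353 0.0737 0.0461] px [284.8826 253.3356] tool [0.0002 0.0284 0.0006]
[-0.0002  0.0285 -0.0004]
```

View pics/w5.png

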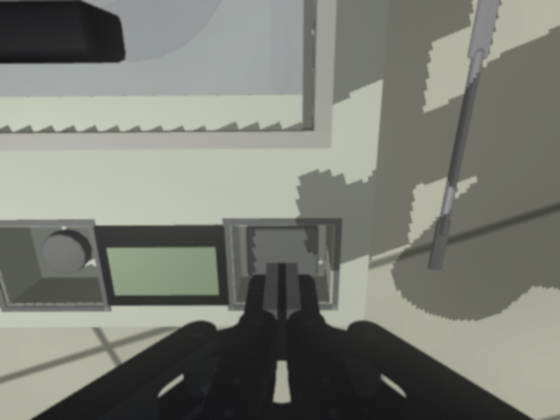

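The fingertips, at about (282,265), are centred in the right-hand well (x 226–340 px), and the network's tare point is within 1 mm of the tool axis. I'll go into the well and press.

Call:
step_arm([
  {"tx":0,"ty":0.01,"tz":0,"wx":0,"wy":0,"wz":0,"hand":-1},
  {"tx":0,"ty":0.019,"tz":0,"wx":0,"wy":0,"wz":0,"hand":-1},
  {"tx":0,"ty":0.025,"tz":0,"wx":0,"wy":0,"wz":0,"hand":-1},
  {"tx":0,"ty":0.029,"tz":0,"wx":0,"wy":0,"wz":0,"hand":-1},
  {"tx":0,"ty":0.032,"tz":0,"wx":0,"wy":0,"wz":0,"hand":-1},
  {"tx":0,"ty":0.032,"tz":0,"wx":0,"wy":0,"wz":0,"hand":-1},
])

```text
time: 9.65
ee_pos: [0.4368, 0.075, 0.0441]
tool_rot: [-0.364, -2.043, 2.033]
ft_force: [-1.1, 0.1, 2.2]
opening: -0.003
```

Call:
step_arm([
  {"tx":0,"ty":0.001,"tz":0,"wx":0,"wy":0,"wz":0,"hand":-1},
  {"tx":0,"ty":0.002,"tz":0,"wx":0,"wy":0,"wz":0,"hand":-1},
  {"tx":0,"ty":0.002,"tz":0,"wx":0,"wy":0,"wz":0,"hand":-1},
])

```text
time: 9.9
ee_pos: [0.4369, 0.075, 0.0424]
tool_rot: [-0.364, -2.044, 2.033]
ft_force: [-2.4, 0.6, 3.6]
opening: -0.0
```

Call:
step_arm([
  {"tx":0,"ty":0.002,"tz":0,"wx":0,"wy":0,"wz":0,"hand":-1},
  {"tx":0,"ty":0.003,"tz":0,"wx":0,"wy":0,"wz":0,"hand":-1},
  {"tx":0,"ty":0.003,"tz":0,"wx":0,"wy":0,"wz":0,"hand":-1},
])

```text
time: 10.15
ee_pos: [0.4369, 0.075, 0.0408]
tool_rot: [-0.363, -2.044, 2.034]
ft_force: [-5.8, -0.1, 17.6]
opening: -0.0
```

Call:
step_arm([
  {"tx":0,"ty":0.002,"tz":0,"wx":0,"wy":0,"wz":0,"hand":-1},
  {"tx":0,"ty":0.002,"tz":0,"wx":0,"wy":0,"wz":0,"hand":-1},
  {"tx":0,"ty":0.002,"tz":0,"wx":0,"wy":0,"wz":0,"hand":-1},
])

```text
time: 10.4
ee_pos: [0.4369, 0.075, 0.0408]
tool_rot: [-0.363, -2.044, 2.035]
ft_force: [-7.7, 0.1, 21.6]
opening: 0.001
```

The key bottomed at z 0.0408, with the force climbing past 17 N and no further motion. I'll release and withdraw straight up.

Call:
step_arm([
  {"tx":0,"ty":-0.004,"tz":0,"wx":0,"wy":0,"wz":0,"hand":-1},
  {"tx":0,"ty":-0.012,"tz":0,"wx":0,"wy":0,"wz":0,"hand":-1},
  {"tx":0,"ty":-0.03,"tz":0,"wx":0,"wy":0,"wz":0,"hand":-1},
  {"tx":0,"ty":-0.06,"tz":0,"wx":0,"wy":0,"wz":0,"hand":-1},
  {"tx":0,"ty":-0.095,"tz":0,"wx":0,"wy":0,"wz":0,"hand":-1},
  {"tx":0,"ty":-0.13,"tz":0,"wx":0,"wy":0,"wz":0,"hand":-1},
  {"tx":0,"ty":-0.165,"tz":0,"wx":0,"wy":0,"wz":0,"hand":-1},
  {"tx":0,"ty":-0.18,"tz":0,"wx":0,"wy":0,"wz":0,"hand":-1},
  {"tx":0,"ty":-0.18,"tz":0,"wx":0,"wy":0,"wz":0,"hand":-1},
  {"tx":0,"ty":-0.18,"tz":0,"wx":0,"wy":0,"wz":0,"hand":-1},
])

```text
time: 11.23
ee_pos: [0.4352, 0.0748, 0.2214]
tool_rot: [-0.365, -2.047, 2.034]
ft_force: [-0.3, -0.7, 0.4]
opening: 0.001
```

```bash
python3 lid.py; python3 - <<'E'
from h import *
s,R,p,T=wrist('w6',('tare_top','power_top','lid_handle'))
D=p['depth']; K=np.array(p['camera_matrix'])
# key / rim height: median over patches projected from tare & power points
p2=dict(camera_matrix=K,R=T[:3,:3].T,t=-T[:3,:3].T@T[:3,3])
for n,X in (('tare',[.4365,.0745,.046]),('power',[.475,.1835,.046]),('panel',[.46,.05,.06])):
    u,v=px(p2,X).round().astype(int); d=np.median(D[v-3:v+4,u-3:u+4])
    c=d*np.linalg.inv(K)@np.array([u,v,1]); print(n,u,v,T[:3,:3]@c+T[:3,3])
p=ctrl.snapshot('top')
for q in ('dish','jar','beaker','power_top'):
    for d in ctrl.mark_of(p,q)[:1]: print(q,round(d['conf'],2),np.array(d['position']))
E
```

```text
t 11.2333 p [0.4352 0.0748 0.2214] F [-0.3407 -0.738   0.3781] op 0.0011463791606274698 q [ 0.5425  0.0689 -0.4401  0.0032 -1.0488  0.6843]
[[-0.9419  0.0125 -0.3357]
 [ 0.3357  0.0043 -0.9419]
 [-0.0104 -0.9999 -0.0083]]
top lid 0.86 [0.5871 0.0816 0.1242] balx 0.027716919999999905
top lid_handle 0.89 [0.541  0.0945 0.1371] balx -0.020022260000000017
top balance 0.58 [0.5602 0.0924 0.0026] balx -0.001251290000000019
scene lid 0.74 [0.5853 0.0796 0.1283] balx 0.02670341999999999
scene lid_handle 0.7 [0.5422 0.0965 0.1398] balx -0.019573060000000038
scene balance 0.89 [0.5623 0.0878 0.0028] balx 0.00228637999999997
tcp balx -0.11282706619426562
t 11.6333 p [0.4348 0.0744 0.22  ] F [-0.3633  0.0349 -0.7025] op 0.002860082127118145 q [ 0.5425  0.0715 -0.4412  0.0038 -1.0495  0.6843]
[[-0.942   0.0091 -0.3354]
 [ 0.3355  0.0017 -0.942 ]
 [-0.008  -1.     -0.0046]]
tare_top 0.83 [0.4347 0.0746 0.0473] px [283.6709 182.8639] tool [0.0016 0.1727 0.0007]
power_top 0.87 [0.4753 0.1854 0.0462] px [153.8128 181.0775] tool [ 0.0005  0.1743 -0.1173]
lid_handle 0.62 [0.5414 0.101  0.1389] px [180.1885  71.0271] tool [-0.0908  0.0821 -0.0604]
tare 283 181 [0.4361 0.0747 0.0457]
power 156 181 [0.4746 0.1837 0.0457]
panel 301 150 [0.4599 0.0502 0.0596]
jar 0.62 [ 0.6012 -0.1235 -0.0035]
beaker 0.62 [ 0.6889  0.2282 -0.0008]
power_top 0.54 [0.4738 0.1824 0.0462]
```

View pics/w6.png

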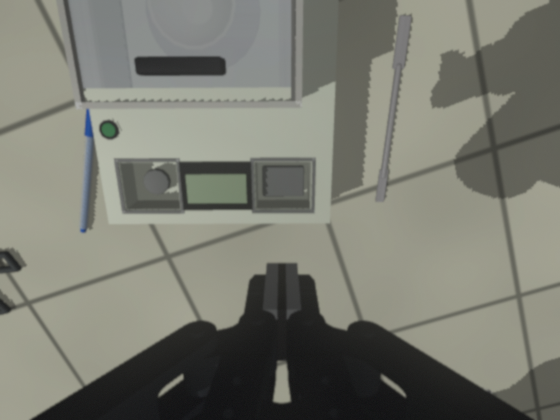

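```bash
python3 -c "
from rig import ctrl
print(ctrl.job_done())"
```

```text
the job is handed in; nothing more can be done
None
```

I slid the lid shut, then pressed the tare key right down once and let it come back up. The job is handed in, at about 12 s of robot time; no verdict is reported.

- **Lid:** I pushed the handle forward from behind with the shut fingertips. At the stop, further commands only raised the force to about 6 N. Afterwards the networks put the lid at x of about 27–28 mm and the handle at about -20 mm (-21 mm when shut). That is close to the 28 mm limit, but they are only good to about 4 mm. The contact position and the last wrist picture, with no gap at the front, both say it is shut.
- **Tare key:** It bottomed at z 40.8 mm, about 5 mm down, with the force reaching 17–22 N. After release its face measured 45.7 mm by depth, so it has sprung back.
- **Power key and bystanders:** The power key is also at 45.7 mm and was not touched. The jar and beaker read within about 4 mm of their starting places. The pen and spatula showed no sign of being disturbed in the pictures.
- **Not confirmed:** The network did not find the dish in the last top picture. It shows through the lid in the wrist picture and nothing touched it, but I did not measure its position. I did not measure the mortar, pestle or tongs either; the arm stayed away from them.
- **Refused call:** The first move call was refused for its format, and nothing moved.

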